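# Ready the stain kit on the laundry carousel

### The job

Get the stain-removal kit ready: take the stain brush from its stand, dip its head well down into the clear beaker, then lower it into the open jar on the carousel and let go of it there. Next turn the carousel until the jar with the clothes peg standing on its lid is right at the pointer on the carousel's foot, and finish while still holding the turntable firmly and still with the gripper: do not let go. Leave the other things on the table where they are and keep the beaker upright.

Things in the scene. Friction and masses are not known exactly. Their poses are not given: they have to be found in the camera images.
- brush: Stain brush, upright, head down, in its stand; 135 mm long, about 60 g. Origin at the centre of the flat underside of its head (the tip), z up along the handle. Grey round head 26 mm across from 0 to 26 mm, wooden collar 29 mm across to 36 mm, tapering to a round wooden handle 18 mm across from 52 to 128 mm. No preferred yaw.
- stand: Fixed drip stand: steel plate 90 x 90 x 4 mm with a round cup on it, 64 mm outside, 56 mm inside, rim 26 mm high, floor 6 mm high. Origin at the underside centre, on the table. The brush stands in it, at its middle.
- beaker: Clear plastic open beaker, loose, 250 g, 62 mm across at the foot, mouth 78 mm across outside (wall 3 mm), 85 mm high, floor about 5 mm thick. Origin at the centre of its underside, z up. It may stand nearer or farther than the brush stand.
- carousel: Fixed grey foot of the carousel, a disc 210 mm across under the turntable. Origin on the table on the turning axis, z up. Its -x axis points out to the pointer, a thin upright grey fin 8 mm thick, 36 mm high, whose middle is 157 mm from the axis, just outside the turntable's edge, on the side towards the robot.
- turntable: Bamboo disc 270 mm across, top 30 mm above the table; turns both ways without end, stays where left (friction 0.06 N m). Origin on the axis, 18 mm up; z up. Fixed on it, counter-clockwise from its +x: open jar 36 deg, lidded 108, pegged 180, lidded 252 (85 mm from axis; white, 54 mm wide, lid tops 94 mm above table), handle 324 deg. Jar is at the pointer when its yaw = carousel yaw.
- pegged_jar (a point): Centre of the lid top of the jar that carries the wooden clothes peg (peg about 66 mm tall, 20 mm wide, standing on the lid, top 160 mm above the table); 94 mm above the table, 85 mm from the turning axis.
- pointer (a point): Top of the upright fin on the carousel's foot, 36 mm above the table, 157 mm from the turning axis. The jar with the peg must come in line between the axis and this fin.
- open_jar (a point): Centre of the inner floor of the only jar without a lid, 35 mm above the table. 48 mm wide inside, 55 mm deep, rim 90 mm above the table.
- handle_top (a point): Centre of the top of the turning handle, an upright round steel post 16 mm across rising 100 mm from the turntable; its top is 130 mm above the table, 115 mm from the turning axis.
- soap: Bystander: white bar of soap 75 x 45 x 26 mm. Origin at its underside centre.
- scoop_cup: Bystander: small white cup, 60 mm across, 55 mm high. Origin at its underside centre.
- detergent: Bystander: white bottle, 84 mm across, 235 mm high. Origin at its underside centre.
- spray_can: Bystander: can, 60 mm across, 170 mm high. Origin at its underside centre.
- peg_box: Bystander: open cardboard box of clothes pegs, 130 x 100 x 50 mm. Origin at its underside centre.
- lint_roller: Bystander: lint roller lying down, 44 mm thick, 210 mm long along its y axis. Origin under the end of the roll nearest the handle.

How it is judged:
By the outcome, as a careful person would: the job done as asked, in the order asked, and still so for the second after the job is handed in, while the arm keeps its last pose, push and grip.
It also fails if it takes over 64 s, if anything falls off the work surface, if the arm or the gripper's body presses on something with over 40 N, if the wrist force passes 120 N, or if a joint passes its speed limit or range.

### The arm

A 6-joint arm with a two-finger parallel gripper is mounted at the origin on the work surface. World frame = base frame: x ahead of the robot, y to its left, z up, the work surface at z = 0. Lengths are in m, angles in rad, forces in N, time in s.
With the tool pointing down it reaches from about 0.35 to 0.85 m from the base axis. Payload 8.1 kg.
Tool frame: the origin (TCP) lies on the centre line of the jaws, within the pads' length; the fingertips stand 22 mm ahead of it and the grasp point (between the pads) lies 3 mm ahead of it; z points along the fingers, y is the line along which they close (so a half turn about z gives the same grasp; the last joint's range is limited). The gripper opens to 93 mm and grips with 3 to 60 N. Pads are 15 mm wide; open, the fingers measure 128 mm over their backs; the gripper's body (75 mm by 188 mm) begins 65 mm behind the grasp point.
Start: joints at [1.146, 0.13, 1.488, -0, 1.523, -0.085], TCP at [0.2, 0.566, 0.212] pointing down, gripper open.
Joint ranges: [-2.96, 2.96], [-0.89, 2.26], [0.02, 2.5], [-1.34, 4.48], [0, 2.73], [-2.66, 2.66]. Speed limits (rad/s): [2.39, 2.39, 2.79, 3.14, 3.14, 3.14].

### API

Orientations are given as a rotation vector (axis times angle).
In Python, from plant import robot gives the robot as it stands.
- The arm moves only by the tool jog_arm, called after "Call:" as name(argument=value, ...), one argument or row to a line, values as JSON. Schema: {"type":"object","properties":{"plan":{"type":"array","items":{"type":"object","properties":{"finger_gap":{"type":"number"},"tx":{"type":"number"},"ty":{"type":"number"},"tz":{"type":"number"},"yaw":{"type":"number"}},"additionalProperties":false,"required":["finger_gap"]},"minItems":1,"maxItems":20},"grip_n":{"type":"number"},"only":{"type":"string"},"quiet":{"type":"boolean"},"lines":{"type":"string"}},"required":["plan"],"additionalProperties":false}. plan is a list of rows, 1 to 20 of them, each an object with the fields finger_gap (the finger opening in m), tx, ty, tz (the shift in m), yaw (a turn about the tool's z in rad); a field left out counts as zero (the opening has to be given); each row shifts and turns the commanded pose from where the row before left it, along the tool's axes as they then stand; what a row does not reach is not made up. A row lasts 1/10 s, in which the tool goes at most 0.05 m and 0.15 rad, less where a joint would pass 70% of its speed; a pose out of reach is approached as far as the arm can. The fingers move at their own pace and stop on an object; grip_n is the grip in N (left out, the last holds). Time passes only in rows, so rows that do not move let the fingers close. The tool returns the time, the measured TCP pose, the force, the opening and the grip force at its end. only (a regular expression) keeps the lines of the reply that match it, lines (a string "A,B") keeps lines A to B, and quiet returns only ok. Input that does not fit is refused with a message, and nothing moves.
- robot.read_state(): the state, without advancing time (a new reading comes with each control period).
- robot.read_camera(name): name is "scene" or "top" or "wrist"; returns a dict with "image" (480x640x3 uint8, red, green, blue), "fx", "fy", "cx", "cy" (pixels), "R" (3x3) and "t" (3): a world point X has camera coordinates R X + t. Camera axes: x right, y down, z forward; pixel columns grow to the right and rows downward; lengths in m; the calibration is good to about 2 mm. The wrist camera is an equidistant fisheye: a pixel r from the principal point sees the ray r / f radians off the axis. A picture is of the moment at which its call begins. There is no depth.
- robot.close_job(): hands the job in; it is judged then, once.
The state is a dict: "t": time; "q": joint angles; "dq": joint speeds; "joint_torque": joint torques, N m; "tool_pos": TCP position; "orientation": TCP orientation; "force": force on the tool from outside, world axes, zero at the start; "wrist_torque": the same for the moment, N m; "opening": finger opening in m; "gripper_force": force on a finger pad.
Only numpy, scipy, OpenCV 4.12 (cv2) and the standard library are available. Lean on these libraries where they do the work, as an engineer would, in place of code of your own. Each camera call takes 0.05 s, during which the arm holds its last target. There are 200 camera calls.

## Working session

There is one attempt and no reset: what is moved stays moved. The work goes in short steps, Python scripts to look and compute and a tool call to move; the robot and the scene stay as the last step left them, time stands still between calls to the robot, and variables do not carry over. Pictures are saved under pics/ and viewed, at most 10 in all, crops included, and the job is handed in when it is done.

```bash
ls; mkdir -p pics
```

Create h.py:
```python
import numpy as np, cv2
from plant import robot
def snap(n,f):
    c=robot.read_camera(n); cv2.imwrite(f'pics/{f}.png',c['image'][:,:,::-1]); np.savez(f'pics/{f}.npz',**c); return c
def load(f): return dict(np.load(f'pics/{f}.npz'))
def ray(c,u,v):
    d=np.array([(u-c['cx'])/c['fx'],(v-c['cy'])/c['fy'],1.]); R=c['R']; return -R.T@c['t'], R.T@d
def plane(c,u,v,z):
    o,d=ray(c,u,v); return o+d*(z-o[2])/d[2]
def proj(c,X):
    p=c['R']@np.array(X)+c['t']; return np.array([c['fx']*p[0]/p[2]+c['cx'],c['fy']*p[1]/p[2]+c['cy']])
def tri(c1,p1,c2,p2):
    A=[];b=[]
    for c,p in((c1,p1),(c2,p2)):
        o,d=ray(c,*p); d=d/np.linalg.norm(d); P=np.eye(3)-np.outer(d,d); A.append(P); b.append(P@o)
    return np.linalg.lstsq(np.vstack(A),np.hstack(b),rcond=None)[0]
```

Run:
```python
from h import *
np.set_printoptions(precision=4,suppress=True)
for n in('scene','top'):
    c=snap(n,n+'0'); print(n,c['fx'],c['cx'],c['cy'],-c['R'].T@c['t'],c['R'].round(3).tolist())
print(robot.read_state())
```

```text
pics
plant.py
scene 497.6888810339877 315.6317169007001 232.59470449084978 [1.1002 0.1646 1.0346] [[-0.223, 0.975, 0.014], [0.833, 0.198, -0.517], [-0.506, -0.103, -0.856]]
top 571.4294996361918 324.1195005544967 239.3866321606373 [0.2955 0.0422 1.4952] [[-0.0, -1.0, -0.001], [-0.984, 0.0, -0.179], [0.179, 0.001, -0.984]]
{'t': 0.1, 'q': array([ 1.1456,  0.1311,  1.4892, -0.    ,  1.523 , -0.0854]), 'dq': array([-0.0001, -0.0009, -0.0019,  0.0009, -0.0017, -0.0006]), 'joint_torque': array([  0.0009, -56.134 , -49.3095,   0.077 ,   0.0291,  -0.    ]), 'tool_pos': array([0.1997, 0.5652, 0.2115]), 'orientation': array([-0.5311, -3.096 ,  0.0026]), 'force': array([ 0.5274, -0.7179,  0.4759]), 'wrist_torque': array([ 0.0181, -0.0172, -0.003 ]), 'gripper_force': 0.0, 'opening': 0.0930005587228944}
```

View pics/scene0.png

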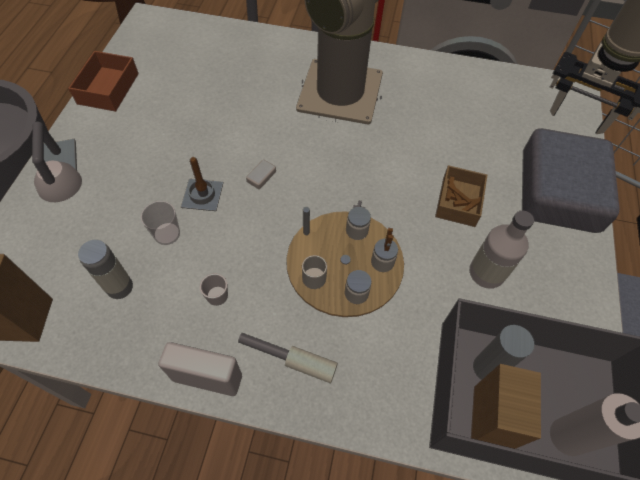

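View pics/top0.png

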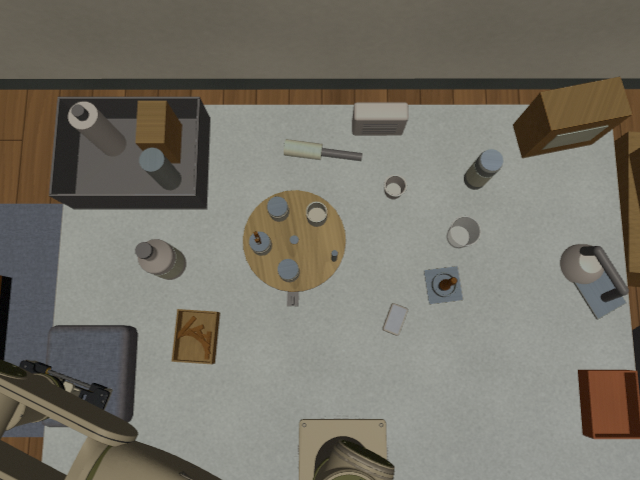

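The scene view shows the brush at (200,180), beaker (160,222) and carousel (346,262). In the top view the brush stand is at (443,285), the beaker at (462,233), the turntable centre at (294,240), the fin at (293,298), the pegged jar at (259,242), the open jar at (317,213) and the handle at (334,256). Next I'll zoom in to measure these.

Run:
```python
from h import *
np.set_printoptions(precision=4,suppress=True)
t=cv2.imread('pics/top0.png'); s=cv2.imread('pics/scene0.png')
a=cv2.resize(t[180:310,235:355],None,fx=3.3,fy=3.3,interpolation=cv2.INTER_CUBIC)
b=cv2.resize(t[205:310,415:495],None,fx=4,fy=4,interpolation=cv2.INTER_CUBIC)
d=cv2.resize(s[145:255,135:235],None,fx=4,fy=4,interpolation=cv2.INTER_CUBIC)
W=np.zeros((600,800,3),np.uint8)
W[:429,:396]=a; W[:420,400:720]=b; W=W[:430,:720]
cv2.imwrite('pics/crop1.png',W); cv2.imwrite('pics/crop2.png',d)
for im,n,pts in((t,'top',[(255,225),(334,256),(317,213),(452,281),(443,285),(430,272)]),(s,'scene',[(346,300),(305,215),(196,165)])):
    for p in pts: print(n,p,im[p[1],p[0]],cv2.cvtColor(im,cv2.COLOR_BGR2HSV)[p[1],p[0]])
c=load('top0')
H=cv2.cvtColor(t,cv2.COLOR_BGR2HSV)
m=cv2.inRange(H,(10,60,60),(30,255,255)); m[:180]=0;m[310:]=0;m[:,:235]=0;m[:,355:]=0
h=cv2.convexHull(np.argwhere(m>0)[:,::-1].astype(np.int32)); e=cv2.fitEllipse(h); print(e, plane(c,*e[0],.03))
for u,v in((e[0][0]+e[1][1]/2,e[0][1]),(e[0][0]-e[1][1]/2,e[0][1])): print(plane(c,u,v,.03))
```

```text
top (255, 225) [ 74 112 131] [ 20 111 131]
top (334, 256) [46 51 52] [25 29 52]
top (317, 213) [136 153 159] [ 22  37 159]
top (452, 281) [23 55 88] [ 15 188  88]
top (443, 285) [ 8 28 49] [ 15 213  49]
top (430, 272) [113 107 100] [104  29 113]
scene (346, 300) [ 73 103 126] [ 17 107 126]
scene (305, 215) [52 54 56] [15 18 56]
scene (196, 165) [21 35 54] [ 13 156  54]
((293.85040283203125, 240.583251953125), (101.07295989990234, 102.73121643066406), 66.85050964355469) [0.5587 0.1228 0.03  ]
[ 0.5587 -0.011   0.03  ]
[0.5588 0.2567 0.03  ]
```

View pics/crop1.png

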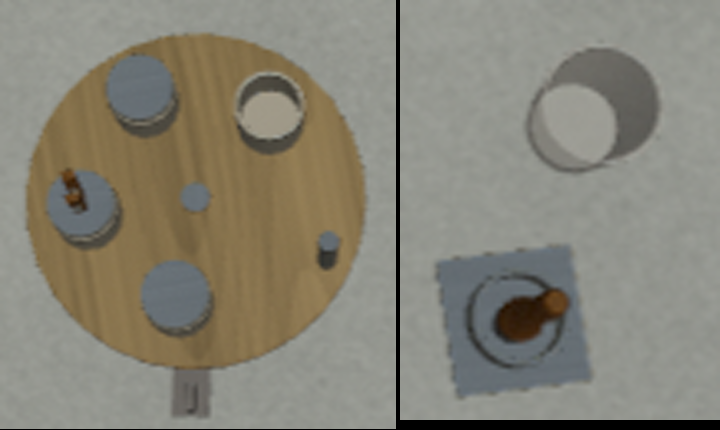

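View pics/crop2.png

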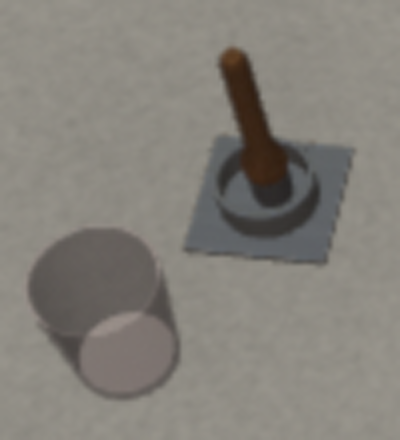

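The crops show the brush top at (454,280.5), the stand plate centre at (443.5,285), the beaker rim at (466,231), the handle top at (334.6,252.3), the open jar rim at (316.5,212.5) and the fin around (293,299). In the scene view the brush top is at (193,158) and the beaker rim at (159,215).

Run:
```python
from h import *
np.set_printoptions(precision=4,suppress=True)
c=load('top0'); s=load('scene0')
A=lambda x,y:((x+.5)/3.3-.5+235,(y+.5)/3.3-.5+180)
B=lambda x,y:((x-400+.5)/4-.5+415,(y+.5)/4-.5+205)
S=lambda x,y:((x+.5)/4-.5+135,(y+.5)/4-.5+145)
ax=plane(c,*A(196,199),.03)[:2]; print('axis',ax, 'hub',plane(c,*A(195,197),.035))
for n,p,z in(('handle',A(329,239),.13),('open',A(269,107),.09),('lid',A(141,90),.094),('peg',A(83,205),.094),('lid2',A(176,297),.094),('fin',A(192,392),.03),('pad',A(191,393),.0)):
    X=plane(c,*p,z); d=X[:2]-ax; print(n,X,'r',np.hypot(*d),'deg',np.degrees(np.arctan2(d[1],d[0])))
print('brushtop',plane(c,*B(556,302),.141),'tri',tri(c,B(557,300),s,S(234,55)))
print('stand',plane(c,*B(514,320),.004),'cuprim',plane(c,*B(517,319),.026))
print('bk rim',plane(c,*B(605,105),.085),plane(s,*S(95,281),.085),'foot',plane(c,*B(573,125),.005),plane(s,*S(129,353),.005))
print('standscene',plane(s,*S((218+355+327+185)/4,(136+150+263+250)/4),.004),'cup',plane(s,*S(268,181),.026))
print('handle scene',plane(s,306,209,.13),tri(c,A(329,239),s,(306,209)))
print('ax scene',plane(s,345.5,262,.03))
```

```text
axis [0.5604 0.1223] hub [0.5611 0.1229 0.035 ]
handle [0.5125 0.0191 0.13  ] r 0.11379904075189787 deg -114.89494526295135
open [0.621  0.0639 0.09  ] r 0.08413645619955086 deg -43.957517190386
lid [0.6334 0.1616 0.094 ] r 0.08287611059098425 deg 28.277414355046034
peg [0.5443 0.2041 0.094 ] r 0.08333201758803231 deg 101.16695264733298
lid2 [0.4743 0.1331 0.094 ] r 0.08673874670217734 deg 172.86521997102724
fin [0.4084 0.124  0.03  ] r 0.15205554385331063 deg 179.36169375797684
pad [0.4099 0.1265 0.    ] r 0.15058237737194993 deg 178.41961223238476
brushtop [ 0.4432 -0.264   0.141 ] tri [ 0.4436 -0.2624  0.142 ]
stand [ 0.4463 -0.2671  0.004 ] cuprim [ 0.4447 -0.2645  0.026 ]
bk rim [ 0.5735 -0.3125  0.085 ] [ 0.5751 -0.3068  0.085 ] foot [ 0.5758 -0.3109  0.005 ] [ 0.5745 -0.3071  0.005 ]
standscene [ 0.4472 -0.2627  0.004 ] cup [ 0.4481 -0.2603  0.026 ]
handle scene [0.5112 0.0218 0.13  ] [0.5121 0.0205 0.1311]
ax scene [0.5664 0.1273 0.03  ]
```

Triangulation agrees with the given heights, and the jar angles agree on a turntable yaw of about -79°. I'll raise the tool and turn it so its axes line up with the world (tool x=X, y=-Y).

Call:
jog_arm(
  plan=[
    {"finger_gap":0.06,"tz":-0.008,"yaw":0.1475},
    {"finger_gap":0.06,"tz":-0.008,"yaw":0.1475},
    {"finger_gap":0.06,"tz":-0.008,"yaw":0.1475},
    {"finger_gap":0.06,"tz":-0.008,"yaw":0.1475},
    {"finger_gap":0.06,"tz":-0.008,"yaw":0.1475},
    {"finger_gap":0.06,"tz":-0.008,"yaw":0.1475},
    {"finger_gap":0.06,"tz":-0.008,"yaw":0.1475},
    {"finger_gap":0.06,"tz":-0.008,"yaw":0.1475},
    {"finger_gap":0.06,"tz":-0.008,"yaw":0.1475},
    {"finger_gap":0.06,"tz":-0.008,"yaw":0.1475},
    {"finger_gap":0.06,"tz":-0.008,"yaw":0.1475},
    {"finger_gap":0.06,"tz":-0.008,"yaw":0.1475},
    {"finger_gap":0.06,"tz":-0.008,"yaw":0.1475},
    {"finger_gap":0.06,"tz":-0.008,"yaw":0.1475},
    {"finger_gap":0.06,"tz":-0.008,"yaw":0.1475},
    {"finger_gap":0.06,"tz":-0.008,"yaw":0.1475},
    {"finger_gap":0.06,"tz":-0.008,"yaw":0.1475},
    {"finger_gap":0.06,"tz":-0.008,"yaw":0.1475},
    {"finger_gap":0.06,"tz":-0.008,"yaw":0.1475},
    {"finger_gap":0.06},
  ],
  grip_n=20,
)

```text
t: 2.1
tool_pos: [0.2162, 0.558, 0.3651]
orientation: [-3.136, -0.042, 0.013]
force: [0.1, 0.2, 0.4]
opening: 0.0597
gripper_force: 0.0Traceback (most recent call last):
```

Add to h.py:
```python
from scipy.spatial.transform import Rotation as Ro
def go(X,grasp=False):
    st=robot.read_state(); R=Ro.from_rotvec(st['orientation']).as_matrix(); p=st['tool_pos']
    print('t',st['t'],'p',p.round(4),'closing deg',np.degrees(np.arctan2(R[1,1],R[0,1])).round(2),'q6',st['q'][5].round(3),'open',st['opening'].round(4),'F',st['force'].round(1),'g',np.round(st['gripper_force'],1))
    print('tool delta to',X,(R.T@(np.array(X)-p)).round(4))
```

```bash
python3 -c "
from h import *
go([.4445,-.2635,.35])"
```

```text
  File "<string>", line 3, in <module>
    go([.4445,-.2635,.35])
    ~~^^^^^^^^^^^^^^^^^^^^
  File "h.py", line 20, in go
    print('t',st['t'],'p',p.round(4),'closing deg',np.degrees(np.arctan2(R[1,1],R[0,1])).round(2),'q6',st['q'][5].round(3),'open',st['opening'].round(4),'F',st['force'].round(1),'g',np.round(st['gripper_force'],1))
                                                                                                                                  ^^^^^^^^^^^^^^^^^^^
AttributeError: 'float' object has no attribute 'round'
```

```bash
sed -i "s/st\['opening'\].round(4)/np.round(st['opening'],4)/" h.py
```

Call:
jog_arm(
  plan=[
    {"finger_gap":0.06,"tx":0.03,"ty":0.036},
    {"finger_gap":0.06,"tx":0.03,"ty":0.036},
    {"finger_gap":0.06,"tx":0.03,"ty":0.036},
    {"finger_gap":0.06,"tx":0.03,"ty":0.036},
    {"finger_gap":0.06,"tx":0.03,"ty":0.036},
    {"finger_gap":0.06,"tx":0.03,"ty":0.036},
    {"finger_gap":0.06,"tx":0.0035,"ty":0.043},
    {"finger_gap":0.06,"tx":0.0035,"ty":0.043},
    {"finger_gap":0.06,"tx":0.0035,"ty":0.043},
    {"finger_gap":0.06,"tx":0.0035,"ty":0.043},
    {"finger_gap":0.06,"tx":0.0035,"ty":0.043},
    {"finger_gap":0.06,"tx":0.0035,"ty":0.043},
    {"finger_gap":0.06,"tx":0.0035,"ty":0.043},
    {"finger_gap":0.06,"tx":0.0035,"ty":0.043},
    {"finger_gap":0.06,"tx":0.0035,"ty":0.043},
    {"finger_gap":0.06,"tx":0.0035,"ty":0.043},
    {"finger_gap":0.06,"tx":0.0035,"ty":0.043},
    {"finger_gap":0.06,"tx":0.0035,"ty":0.043},
    {"finger_gap":0.06,"tx":0.0035,"ty":0.043},
    {"finger_gap":0.06},
  ],
)

```text
t: 4.1
tool_pos: [0.4607, -0.2142, 0.3562]
orientation: [-3.136, -0.035, 0.019]
force: [-0.2, 1.0, -0.1]
opening: 0.0599
gripper_force: 0.0
```

Run:
```python
from h import *
go([.4445,-.2635,.117])
snap('wrist','w1')
```

```text
t 4.1 p [ 0.4607 -0.2142  0.3562] closing deg -88.72 q6 1.013 open 0.0599 F [-0.2  1.  -0.1] g 0.0
tool delta to [0.4445, -0.2635, 0.117] [-0.0145  0.0502  0.2392]
```

View pics/w1.png

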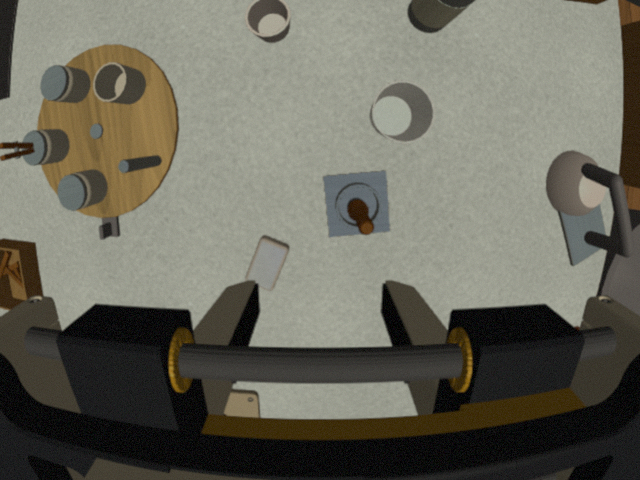

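In the wrist view, the brush top is at (366,227), the stand plate centre at (357,204), the beaker rim at about (404,111) and the handle top at (124,166). I'll cast fisheye rays to cross-check the earlier points.

Add to h.py:
```python
def fray(c,u,v):
    x,y=(u-c['cx'])/c['fx'],(v-c['cy'])/c['fy']; r=np.hypot(x,y); k=np.sin(r)/r if r>1e-9 else 1
    return -c['R'].T@c['t'], c['R'].T@np.array([x*k,y*k,np.cos(r)])
def fplane(c,u,v,z):
    o,d=fray(c,u,v); return o+d*(z-o[2])/d[2]
```

Run:
```python
from h import *
np.set_printoptions(precision=4,suppress=True)
w=load('w1')
print('cam',-w['R'].T@w['t'])
for n,p,z in(('brush',(366,227),.141),('stand',(357,204),.004),('cup',(356,204),.026),('bk rim',(404,111),.085),('foot',(391,118),.005),('handle',(124,166),.13),('open',(110,82),.09),('hub',(96,131),.035),('fin',(103,231),.036)):
    print(n,fplane(w,*p,z))
```

```text
cam [ 0.5365 -0.2134  0.5283]
brush [ 0.4452 -0.2634  0.141 ]
stand [ 0.4464 -0.2664  0.004 ]
cup [ 0.4502 -0.2628  0.026 ]
bk rim [ 0.5758 -0.3108  0.085 ]
foot [ 0.5715 -0.31    0.005 ]
handle [0.5119 0.0181 0.13  ]
open [0.6224 0.0623 0.09  ]
hub [0.5617 0.1225 0.035 ]
fin [0.4079 0.1215 0.036 ]
```

The wrist view agrees with the other two to within 2–3 mm. Descending on the brush.

Call:
jog_arm(
  plan=[
    {"finger_gap":0.06,"tx":-0.0035,"ty":0.0125,"tz":0.03},
    {"finger_gap":0.06,"tx":-0.0035,"ty":0.0125,"tz":0.03},
    {"finger_gap":0.06,"tx":-0.0035,"ty":0.0125,"tz":0.03},
    {"finger_gap":0.06,"tx":-0.0035,"ty":0.0125,"tz":0.03},
    {"finger_gap":0.06,"tz":0.03},
    {"finger_gap":0.06,"tz":0.03},
    {"finger_gap":0.06,"tz":0.03},
    {"finger_gap":0.06,"tz":0.03},
    {"finger_gap":0.06},
    {"finger_gap":0.06},
  ],
)

```text
t: 5.15
tool_pos: [0.4464, -0.2583, 0.1183]
orientation: [-3.135, -0.044, 0.016]
force: [-0.3, 0.4, 0.0]
opening: 0.0601
gripper_force: 0.0
```

```bash
python3 -c "
from h import *
go([.445,-.2635,.117])"
```

```text
t 5.15 p [ 0.4464 -0.2583  0.1183] closing deg -88.39 q6 0.92 open 0.0601 F [-0.3  0.4  0. ] g 0.0
tool delta to [0.445, -0.2635, 0.117] [-0.0015  0.0052  0.0013]
```

Call:
jog_arm(
  plan=[
    {"finger_gap":0.06,"tx":-0.0015,"ty":0.005,"tz":0.001},
    {"finger_gap":0.01},
    {"finger_gap":0.01},
    {"finger_gap":0.01},
    {"finger_gap":0.01},
    {"finger_gap":0.01},
    {"finger_gap":0.01},
    {"finger_gap":0.01},
    {"finger_gap":0.01,"tz":-0.01},
    {"finger_gap":0.01,"tz":-0.02},
    {"finger_gap":0.01,"tz":-0.03},
    {"finger_gap":0.01,"tz":-0.03},
    {"finger_gap":0.01,"tz":-0.03},
    {"finger_gap":0.01,"tz":-0.02},
    {"finger_gap":0.01},
  ],
  grip_n=25,
)

```text
t: 6.65
tool_pos: [0.4479, -0.2663, 0.2615]
orientation: [-3.14, -0.043, 0.006]
force: [-0.3, 0.3, -0.6]
opening: 0.0173
gripper_force: 25.0
```

Run:
```python
from h import *
go([.5745,-.310,.257])
snap('wrist','w2')
```

```text
t 6.65 p [ 0.4479 -0.2663  0.2615] closing deg -88.44 q6 0.91 open 0.0173 F [-0.3  0.3 -0.6] g 25.0
tool delta to [0.5745, -0.31, 0.257] [0.1253 0.0472 0.004 ]
```

View pics/w2.png

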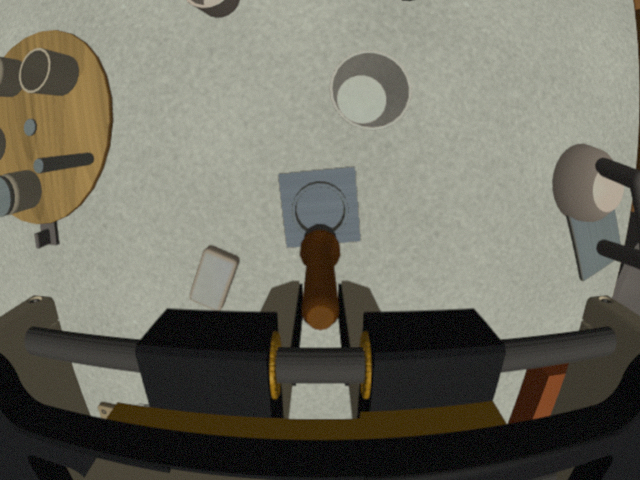

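The brush is held upright between the pads, its top at (321,312), clear of the stand. Moving over the beaker, whose rim is at (371,91).

Call:
jog_arm(
  plan=[
    {"finger_gap":0.01,"tx":0.02,"ty":0.008},
    {"finger_gap":0.01,"tx":0.03,"ty":0.011},
    {"finger_gap":0.01,"tx":0.03,"ty":0.011},
    {"finger_gap":0.01,"tx":0.03,"ty":0.011},
    {"finger_gap":0.01,"tx":0.015,"ty":0.006},
    {"finger_gap":0.01},
    {"finger_gap":0.01},
    {"finger_gap":0.01},
  ],
)

```text
t: 7.5
tool_pos: [0.5716, -0.3084, 0.255]
orientation: [-3.136, -0.042, 0.016]
force: [-0.1, -0.2, -0.7]
opening: 0.0172
gripper_force: 25.0
```

Run:
```python
from h import *
np.set_printoptions(precision=4,suppress=True)
go([.5745,-.310,.136])
w=load('w2'); print(fplane(w,371,91,.085),fplane(w,361,100,.005))
```

```text
t 7.5 p [ 0.5716 -0.3084  0.255 ] closing deg -88.45 q6 0.971 open 0.0172 F [-0.1 -0.2 -0.7] g 25.0
tool delta to [0.5745, -0.31, 0.136] [0.0041 0.0024 0.119 ]
[ 0.5735 -0.3106  0.085 ] [ 0.574 -0.31   0.005]
```

Call:
jog_arm(
  plan=[
    {"finger_gap":0.01,"tx":0.002,"ty":0.001,"tz":0.02},
    {"finger_gap":0.01,"tx":0.001,"ty":0.001,"tz":0.025},
    {"finger_gap":0.01,"tx":0.001,"tz":0.025},
    {"finger_gap":0.01,"tz":0.025},
    {"finger_gap":0.01,"tz":0.015},
    {"finger_gap":0.01,"tz":0.008},
    {"finger_gap":0.01},
    {"finger_gap":0.01},
    {"finger_gap":0.01},
    {"finger_gap":0.01},
    {"finger_gap":0.01},
  ],
)

```text
t: 8.6
tool_pos: [0.576, -0.3103, 0.1386]
orientation: [-3.137, -0.043, 0.013]
force: [0.1, -0.8, -0.6]
opening: 0.0171
gripper_force: 25.0
```

Run:
```python
from h import *
go([.5745,-.310,.30]); snap('scene','s2')
i=cv2.imread('pics/s2.png'); cv2.imwrite('pics/s2c.png',cv2.resize(i[100:260,90:290],None,fx=3,fy=3,interpolation=cv2.INTER_CUBIC))
```

```text
t 8.6 p [ 0.576  -0.3103  0.1386] closing deg -88.44 q6 0.972 open 0.0171 F [ 0.1 -0.8 -0.6] g 25.0
tool delta to [0.5745, -0.31, 0.3] [-0.0028 -0.0011 -0.1614]
```

View pics/s2c.png

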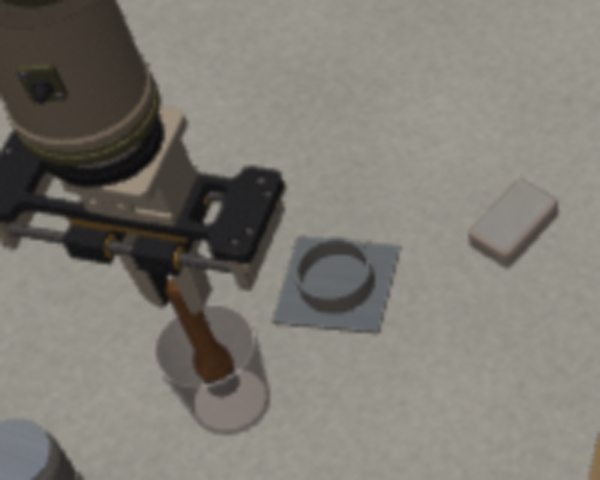

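The brush head is well down in the beaker (crop about (215,375)), near the floor, and the beaker is upright. Lifting out and moving to the open jar.

Call:
jog_arm(
  plan=[
    {"finger_gap":0.01,"tz":-0.015},
    {"finger_gap":0.01,"tz":-0.025},
    {"finger_gap":0.01,"tz":-0.03},
    {"finger_gap":0.01,"tz":-0.03},
    {"finger_gap":0.01,"tz":-0.03},
    {"finger_gap":0.01,"tz":-0.02},
    {"finger_gap":0.01,"ty":-0.02},
    {"finger_gap":0.01,"tx":0.005,"ty":-0.035},
    {"finger_gap":0.01,"tx":0.005,"ty":-0.04},
    {"finger_gap":0.01,"tx":0.005,"ty":-0.04},
    {"finger_gap":0.01,"tx":0.005,"ty":-0.04},
    {"finger_gap":0.01,"tx":0.005,"ty":-0.04},
    {"finger_gap":0.01,"tx":0.005,"ty":-0.04},
    {"finger_gap":0.01,"tx":0.005,"ty":-0.04},
    {"finger_gap":0.01,"tx":0.004,"ty":-0.04},
    {"finger_gap":0.01,"tx":0.004,"ty":-0.02},
    {"finger_gap":0.01,"ty":-0.01},
    {"finger_gap":0.01},
    {"finger_gap":0.01},
  ],
)

```text
t: 10.55
tool_pos: [0.61, 0.0543, 0.2896]
orientation: [-3.137, -0.042, 0.014]
force: [-0.2, -0.9, -0.3]
opening: 0.017
gripper_force: 25.0
```

Run:
```python
from h import *
go([.622,.0635,.156]); snap('wrist','w3'); snap('top','t3')
```

```text
t 10.55 p [0.61   0.0543 0.2896] closing deg -88.46 q6 1.547 open 0.017 F [-0.2 -0.9 -0.3] g 25.0
tool delta to [0.622, 0.0635, 0.156] [ 0.0134 -0.0083  0.1335]
```

View pics/w3.png

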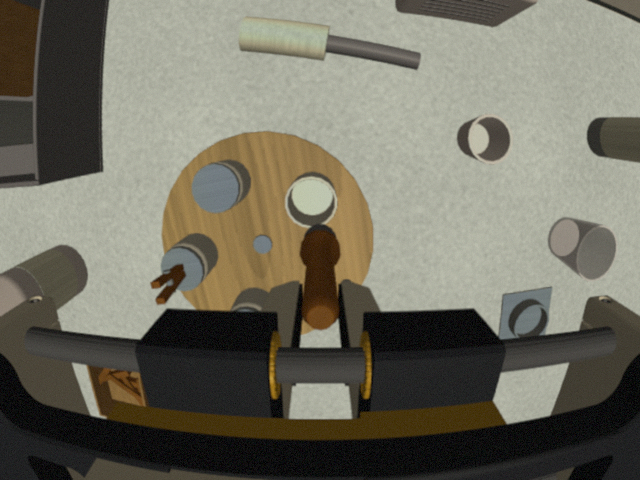

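The wrist view shows the open jar rim at (312,203), the hub at (263,244) and the brush collar at about (321,247).

Run:
```python
from h import *
np.set_printoptions(precision=4,suppress=True)
w=load('w3')
print('jar',fplane(w,312,203,.09),'hub',fplane(w,263,244,.035),'top',fplane(w,321,312,.313),'collar',fplane(w,321,247,.213))
t=cv2.imread('pics/t3.png')
```

```text
jar [0.6225 0.0631 0.09  ] hub [0.562  0.1223 0.035 ] top [0.6115 0.0536 0.313 ] collar [0.6124 0.0537 0.213 ]
```

Call:
jog_arm(
  plan=[
    {"finger_gap":0.01,"tx":0.006,"ty":-0.005,"tz":0.01},
    {"finger_gap":0.01,"tx":0.005,"ty":-0.004,"tz":0.02},
    {"finger_gap":0.01,"tz":0.02},
    {"finger_gap":0.01},
    {"finger_gap":0.01},
  ],
)

```text
t: 11.15
tool_pos: [0.62, 0.0644, 0.2384]
orientation: [-3.136, -0.042, 0.017]
force: [1.1, -0.3, -0.7]
opening: 0.0172
gripper_force: 25.0
```

```bash
python3 -c "
from h import *
go([.622,.063,.150])"
```

```text
t 11.15 p [0.62   0.0644 0.2384] closing deg -88.48 q6 1.563 open 0.0172 F [ 1.1 -0.3 -0.7] g 25.0
tool delta to [0.622, 0.063, 0.15] [0.003  0.0019 0.0884]
```

Call:
jog_arm(
  plan=[
    {"finger_gap":0.01,"tx":0.001,"ty":0.001,"tz":0.015},
    {"finger_gap":0.01,"tx":0.001,"tz":0.02},
    {"finger_gap":0.01,"tz":0.02},
    {"finger_gap":0.01,"tz":0.015},
    {"finger_gap":0.01,"tz":0.01},
    {"finger_gap":0.01,"tz":0.006},
    {"finger_gap":0.01},
    {"finger_gap":0.01},
    {"finger_gap":0.01},
  ],
)

```text
t: 12.05
tool_pos: [0.6223, 0.0643, 0.1543]
orientation: [-3.136, -0.043, 0.011]
force: [0.3, -1.0, -0.9]
opening: 0.0171
gripper_force: 25.0
```

```bash
python3 -c "
from h import *
go([.622,.063,.150])"
```

```text
t 12.05 p [0.6223 0.0643 0.1543] closing deg -88.44 q6 1.561 open 0.0171 F [ 0.3 -1.  -0.9] g 25.0
tool delta to [0.622, 0.063, 0.15] [-0.0003  0.0013  0.0043]
```

Call:
jog_arm(
  plan=[
    {"finger_gap":0.01,"tz":0.003},
    {"finger_gap":0.01,"tz":0.002},
    {"finger_gap":0.01},
    {"finger_gap":0.01},
    {"finger_gap":0.025},
    {"finger_gap":0.03},
    {"finger_gap":0.04},
    {"finger_gap":0.05},
    {"finger_gap":0.05},
    {"finger_gap":0.05},
  ],
)

```text
t: 13.05
tool_pos: [0.6215, 0.0643, 0.1481]
orientation: [-3.136, -0.043, 0.014]
force: [-0.5, -0.7, -0.9]
opening: 0.0496
gripper_force: 0.0
```

```bash
python3 -c "
from h import *
go([.5115,.0185,.28])"
```

```text
t 13.05 p [0.6215 0.0643 0.1481] closing deg -88.44 q6 1.561 open 0.0496 F [-0.5 -0.7 -0.9] g 0.0
tool delta to [0.5115, 0.0185, 0.28] [-0.1124  0.0421 -0.1311]
```

Call:
jog_arm(
  plan=[
    {"finger_gap":0.05,"tz":-0.015},
    {"finger_gap":0.05,"tz":-0.025},
    {"finger_gap":0.05,"tz":-0.03},
    {"finger_gap":0.05,"tz":-0.03},
    {"finger_gap":0.05,"tz":-0.03},
    {"finger_gap":0.05,"tx":-0.02,"ty":0.008},
    {"finger_gap":0.05,"tx":-0.03,"ty":0.011},
    {"finger_gap":0.05,"tx":-0.03,"ty":0.011},
    {"finger_gap":0.05,"tx":-0.03,"ty":0.011},
    {"finger_gap":0.05},
    {"finger_gap":0.05},
  ],
)

```text
t: 14.15
tool_pos: [0.5141, 0.0195, 0.2805]
orientation: [-3.136, -0.042, 0.01]
force: [0.3, -0.1, 0.5]
opening: 0.0498
gripper_force: 0.0
```

Run:
```python
from h import *
go([.5115,.0185,.115]); snap('wrist','w4')
```

```text
t 14.15 p [0.5141 0.0195 0.2805] closing deg -88.48 q6 1.48 open 0.0498 F [ 0.3 -0.1  0.5] g 0.0
tool delta to [0.5115, 0.0185, 0.115] [-0.0015  0.0018  0.1655]
```

View pics/w4.png

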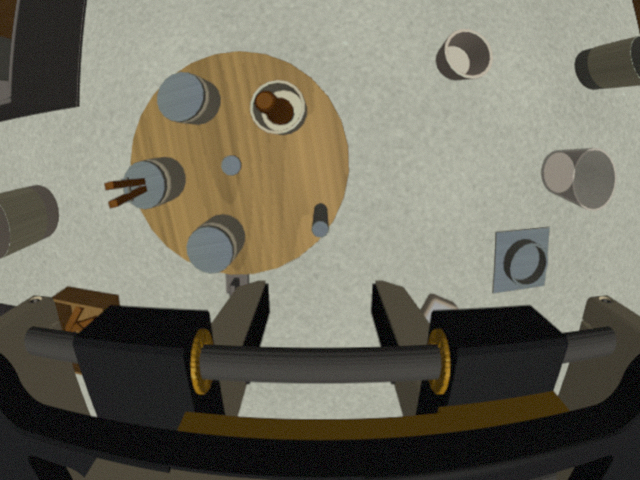

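The brush stands in the open jar (brush top (266,101), jar rim (278,107)). The handle top is at (320,229), the hub at (231,165) and the fin at about (236,284).

Run:
```python
from h import *
np.set_printoptions(precision=4,suppress=True)
w=load('w4')
H=fplane(w,320,229,.13);U=fplane(w,231,165,.035)
print('handle',H,'hub',U,'d',np.hypot(*(H-U)[:2]),np.degrees(np.arctan2(*(H-U)[1::-1])),'fin',fplane(w,236,283,.036),'brush top',fplane(w,266,101,.17),'jar',fplane(w,278,107,.09))
for n,p in(('lid',(183,97)),('peg',(145,184)),('lid2',(211,248))):
    X=fplane(w,*p,.094);d=X-U; print(n,X,np.hypot(*d[:2]),np.degrees(np.arctan2(d[1],d[0])))
go([H[0],H[1],.115])
```

```text
handle [0.5118 0.0198 0.13  ] hub [0.5619 0.123  0.035 ] d 0.11471429675222487 -115.90611642700554 fin [0.4188 0.1209 0.036 ] brush top [0.6199 0.0631 0.17  ] jar [0.6226 0.0633 0.09  ]
lid [0.6356 0.1592 0.094 ] 0.08214315926703551 26.19168518773121
peg [0.5479 0.2039 0.094 ] 0.08215136028367767 99.81956915282896
lid2 [0.4804 0.1322 0.094 ] 0.0820931133306841 173.50493187437218
t 14.2 p [0.5145 0.0197 0.2802] closing deg -88.46 q6 1.48 open 0.0504 F [ 0.4 -0.   0.3] g 0.0
tool delta to [np.float64(0.5118162838790151), np.float64(0.01977125107556269), 0.115] [-0.0015  0.0007  0.1652]
```

Call:
jog_arm(
  plan=[
    {"finger_gap":0.05,"tx":-0.0015,"ty":0.0005,"tz":0.03},
    {"finger_gap":0.05,"tz":0.04},
    {"finger_gap":0.05,"tz":0.04},
    {"finger_gap":0.05,"tz":0.03},
    {"finger_gap":0.05,"tz":0.017},
    {"finger_gap":0.05,"tz":0.008},
    {"finger_gap":0.05},
    {"finger_gap":0.05},
    {"finger_gap":0.01},
    {"finger_gap":0.01},
    {"finger_gap":0.01},
    {"finger_gap":0.01},
    {"finger_gap":0.01},
    {"finger_gap":0.01},
    {"finger_gap":0.01},
  ],
  grip_n=30,
)

```text
t: 15.7
tool_pos: [0.5112, 0.0203, 0.1141]
orientation: [-3.136, -0.043, 0.013]
force: [1.1, 3.5, 0.7]
opening: 0.0146
gripper_force: 30.0
```

```bash
python3 -c "
from h import *
go([.5118,.0195,.115])"
```

```text
t 15.7 p [0.5112 0.0203 0.1141] closing deg -88.44 q6 1.478 open 0.0146 F [1.1 3.5 0.7] g 30.0
tool delta to [0.5118, 0.0195, 0.115] [ 0.0006  0.0008 -0.0009]
```

Call:
jog_arm(
  plan=[
    {"finger_gap":0.01,"tx":0.0073,"ty":0.0034,"yaw":-0.07},
    {"finger_gap":0.01,"tx":0.0073,"ty":0.0034,"yaw":-0.07},
    {"finger_gap":0.01,"tx":0.0073,"ty":0.0034,"yaw":-0.07},
    {"finger_gap":0.01,"tx":0.0073,"ty":0.0034,"yaw":-0.07},
    {"finger_gap":0.01,"tx":0.0073,"ty":0.0034,"yaw":-0.07},
    {"finger_gap":0.01,"tx":0.0073,"ty":0.0034,"yaw":-0.07},
    {"finger_gap":0.01,"tx":0.0073,"ty":0.0034,"yaw":-0.07},
    {"finger_gap":0.01,"tx":0.0073,"ty":0.0034,"yaw":-0.07},
    {"finger_gap":0.01},
    {"finger_gap":0.01},
  ],
)

```text
t: 16.7
tool_pos: [0.5743, 0.0098, 0.1141]
orientation: [-3.001, -0.905, 0.01]
force: [0.6, 2.4, 6.4]
opening: 0.0148
gripper_force: 30.0
```

Run:
```python
from h import *
st=robot.read_state(); go([.5612,.1228,.115]); d=st['tool_pos'][:2]-[.5612,.1228]; print(np.hypot(*d),np.degrees(np.arctan2(d[1],d[0])))
```

```text
t 16.7 p [0.5743 0.0098 0.1141] closing deg -56.43 q6 0.909 open 0.0148 F [0.6 2.4 6.4] g 30.0
tool delta to [0.5612, 0.1228, 0.115] [ 0.0516 -0.1014 -0.0002]
0.11380163774835045 -83.39848867455463
```

Call:
jog_arm(
  plan=[
    {"finger_gap":0.01,"tx":0.0073,"ty":0.0034,"yaw":-0.07},
    {"finger_gap":0.01,"tx":0.0073,"ty":0.0034,"yaw":-0.07},
    {"finger_gap":0.01,"tx":0.0073,"ty":0.0034,"yaw":-0.07},
    {"finger_gap":0.01,"tx":0.0073,"ty":0.0034,"yaw":-0.07},
    {"finger_gap":0.01,"tx":0.0073,"ty":0.0034,"yaw":-0.07},
    {"finger_gap":0.01,"tx":0.0073,"ty":0.0034,"yaw":-0.07},
    {"finger_gap":0.01,"tx":0.0073,"ty":0.0034,"yaw":-0.07},
    {"finger_gap":0.01,"tx":0.0073,"ty":0.0034,"yaw":-0.07},
    {"finger_gap":0.01,"tx":0.0073,"ty":0.0034,"yaw":-0.07},
    {"finger_gap":0.01,"tx":0.0073,"ty":0.0034,"yaw":-0.07},
    {"finger_gap":0.01,"tx":0.0073,"ty":0.0034,"yaw":-0.07},
    {"finger_gap":0.01},
    {"finger_gap":0.01},
  ],
)

```text
t: 18.0
tool_pos: [0.65, 0.0513, 0.1141]
orientation: [-2.44, -1.965, 0.005]
force: [-0.2, 1.7, 8.2]
opening: 0.015
gripper_force: 30.0
```

Run:
```python
from h import *
st=robot.read_state(); go([.5612,.1228,.115]); d=st['tool_pos'][:2]-[.5612,.1228]; print(np.hypot(*d),np.degrees(np.arctan2(d[1],d[0])))
s=snap('scene','s5')['image'][:,:,::-1]; t=snap('top','t5')['image'][:,:,::-1]
W=np.zeros((480,800,3),np.uint8)
W[:429,:396]=cv2.resize(t[180:310,235:355],None,fx=3.3,fy=3.3,interpolation=cv2.INTER_CUBIC)
W[:429,400:796]=cv2.resize(s[190:320,285:405],None,fx=3.3,fy=3.3,interpolation=cv2.INTER_CUBIC)
cv2.imwrite('pics/c5.png',W)
```

```text
t 18.0 p [0.65   0.0513 0.1141] closing deg -12.3 q6 0.211 open 0.015 F [-0.2  1.7  8.2] g 30.0
tool delta to [0.5612, 0.1228, 0.115] [ 5.10e-02 -1.02e-01  1.00e-04]
0.11404874427671927 -38.834521670469314
```

View pics/c5.png

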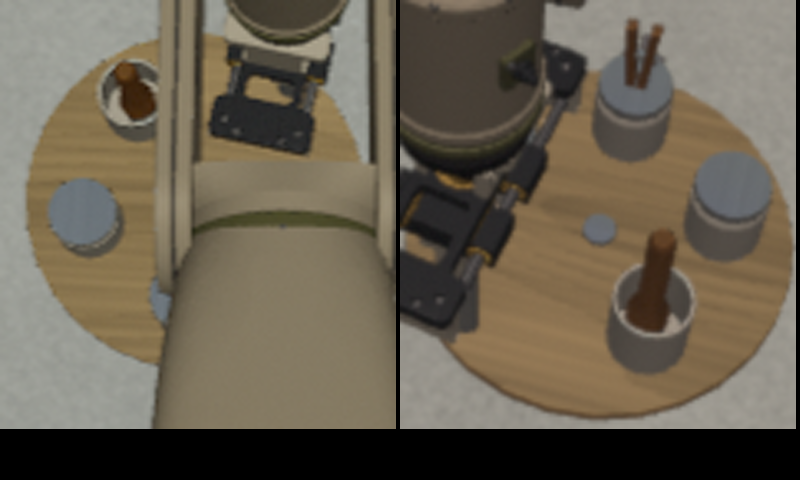

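In the top half the pegged jar is hidden by the arm. In the scene half the pegged lid is at crop (635,85), the other lid at (733,187), the open jar with the brush at (651,306) and the hub at (599,228). Next I'll measure the remaining angle, getting the fin from earlier images numerically.

Run:
```python
from h import *
np.set_printoptions(precision=4,suppress=True,linewidth=200)
s=load('scene0'); S=lambda x,y:((x-400+.5)/3.3-.5+285,(y+.5)/3.3-.5+190)
A=lambda x,y:((x+.5)/3.3-.5+235,(y+.5)/3.3-.5+180)
c=load('top0')
hub=plane(s,*S(599,229),.035);print('hub scene',hub)
for n,p,z,o in(('peg',(634,86),.094,180),('lid',(732,187),.094,108),('open',(651,306),.09,36)):
    X=plane(s,*S(*p),z)-hub; print(n,np.hypot(*X[:2]),np.degrees(np.arctan2(X[1],X[0]))-o)
ht=plane(c,*A(195,197),.035)
for n,p,z,o in(('lid108?',(84,210),.094,108),('open',(132,98),.09,36)):
    X=plane(c,*A(*p),z)-ht; print(n,np.hypot(*X[:2]),np.degrees(np.arctan2(X[1],X[0]))-o)
g=cv2.cvtColor(c['image'],cv2.COLOR_RGB2GRAY); print(g[288:309,284:303])
g=cv2.cvtColor(s['image'],cv2.COLOR_RGB2GRAY); print('scene');print(g[194:216,346:376])
g=cv2.cvtColor(load('w4')['image'],cv2.COLOR_RGB2GRAY); print('w4');print(g[268:296,220:254])
```

```text
hub scene [0.5619 0.1248 0.035 ]
peg 0.08253282350187766 -2.9791219292824564
lid 0.08398398012112997 -4.7608850003106085
open 0.08859056653596088 -5.461866485991241
lid108? 0.08300850186917393 -3.5836104915126583
open 0.08117440022664048 -1.5945674132948398
[[116 115 115 116 116 114 113 113 111 105  99  98 103 109 106 106 109 109 111]
 [114 115 114 115 116 114 114 112 115 111 106 105 108 110 108 105 108 108 109]
 [103 111 114 114 112 113 112 111 111 110 107 104 106 107 105 104 106 107 105]
 [141 124 122 104  82  91  92  99  98  97  90  85  88  84  82  98 110 111 109]
 [151 148 142 124 102 103 103 103 102 102 104 104 103 103 118 140 148 148 146]
 [148 147 143 125 103 103 103 102 103 103 103 103 104 103 118 140 146 147 147]
 [148 148 142 120 103 102 103 103 103 103 103 104 103 103 118 139 146 148 149]
 [147 149 142 120 103 102 101 102 103 103 101 103 102 104 118 139 146 149 151]
 [146 147 140 120 102 103  97  90 100 101  91 103 104 103 112 136 148 150 150]
 [145 146 138 119 102 102  97  89  99  89  80 104 104 103 113 136 149 149 149]
 [146 146 140 118 104 104  98  91  99  86  75 104 10
[... 6726 characters left out ...]
 72]
 [168 174 173 169 170 162 130 102  92  85  89  96 100  94  81  75  69  72  72  73  73  70  71  73  73  74  76  70  75  71  71  75  71  70]
 [171 169 175 171 167 157 137 108  91  87  88  93  92  80  70  63  74  72  73  66  72  73  72  76  71  70  70  71  72  68  70  69  70  68]
 [171 176 170 171 167 164 147 134 120  94  88  88  85  76  68  71  73  70  74  71  75  72  70  71  75  69  71  68  72  74  73  74  73  71]
 [176 173 169 170 165 164 161 155 140 109  89  86  77  71  70  70  73  69  69  74  74  72  71  75  74  74  72  71  73  74  73  68  70  69]
 [174 174 173 169 165 162 163 165 149 118  89  77  75  70  67  71  71  72  77  70  71  72  73  70  70  67  69  71  68  75  73  75  74  70]]
```

Run:
```python
from h import *
np.set_printoptions(precision=4,suppress=True,linewidth=200)
c=load('top0');s=load('scene0');w=load('w4')
P=np.array([(.5112,.0203),(.5743,.0098),(.65,.0513)])
M=np.c_[2*P,np.ones(3)]; x=np.linalg.solve(M,(P**2).sum(1)); C=x[:2]; print('circle',C,np.sqrt(x[2]+C@C))
for r in(.115,):
    d=P[0]-P[2];m=(P[0]+P[2])/2;L=np.hypot(*d);n=np.array([-d[1],d[0]])/L; print('chord centre',m+n*np.sqrt(r*r-L*L/4),m-n*np.sqrt(r*r-L*L/4))
print('top pad',plane(c,292.5,299,.012),'fin front',plane(c,292.5,304,.02))
print('w4 pad',fplane(w,237,278,.012),'fin base',fplane(w,236.1,277,.012))
print('w4 plate top-only',fplane(w,236.3,278,.012))
# fin in scene: columns 358-361 top at row ~201, base row 206
print('scene fin top',plane(s,359.6,201.5,.036),'base',plane(s,359.5,206.5,.012),'pad',plane(s,(352.8+365)/2,207.5,.012))
# hub/axis in each view at a common height
print('scene axis', plane(s,*(((599-400+.5)/3.3-.5+285),((229+.5)/3.3-.5+190)),.035),'w4',fplane(w,231,165,.035),'top',plane(c,*((195.5)/3.3+234.5,(197.5)/3.3+179.5),.035))
```

```text
circle [0.5609 0.1241] 0.11503981927235085
chord centre [ 0.6003 -0.0524] [0.5609 0.124 ]
top pad [0.4083 0.1259 0.012 ] fin front [0.3949 0.1253 0.02  ]
w4 pad [0.4161 0.125  0.012 ] fin base [0.4174 0.1262 0.012 ]
w4 plate top-only [0.416 0.126 0.012]
scene fin top [0.3982 0.129  0.036 ] base [0.3963 0.1305 0.012 ] pad [0.3996 0.1296 0.012 ]
scene axis [0.5619 0.1248 0.035 ] w4 [0.5619 0.123  0.035 ] top [0.5611 0.1229 0.035 ]
```

Circle fit through the TCP points gives radius 0.1150 m, centre (0.561,0.124), so ψ ≈ -3.2° and φ ≈ -1.2°. That leaves +2° to turn.

Call:
jog_arm(
  plan=[
    {"finger_gap":0.01,"tx":0.0018,"ty":0.0008,"yaw":-0.0175},
    {"finger_gap":0.01,"tx":0.0018,"ty":0.0008,"yaw":-0.0175},
    {"finger_gap":0.01},
    {"finger_gap":0.01},
    {"finger_gap":0.01},
    {"finger_gap":0.01},
  ],
  grip_n=40,
)

```text
t: 18.7
tool_pos: [0.6523, 0.0541, 0.1142]
orientation: [-2.406, -2.007, 0.004]
force: [-1.0, 1.6, 7.0]
opening: 0.0144
gripper_force: 40.0
```

Run:
```python
from h import *
st=robot.read_state(); go([.5612,.1228,.115]); d=st['tool_pos'][:2]-[.5609,.1241]; print(np.hypot(*d),np.degrees(np.arctan2(d[1],d[0])))
```

```text
t 18.7 p [0.6523 0.0541 0.1142] closing deg -10.33 q6 0.181 open 0.0144 F [-1.   1.6  7. ] g 40.0
tool delta to [0.5612, 0.1228, 0.115] [ 5.120e-02 -1.019e-01  1.000e-04]
0.11511285159871934 -37.43869509763486
```

```bash
python3 -c "
from plant import robot
print(robot.close_job())"
```

```text
the job is handed in; nothing more can be done
None
```

I dipped the brush in the beaker, left it standing in the open jar, and turned the carousel until the pegged jar was within about 1° of the pointer by my measurements; I handed in at 18.7 s with the gripper still holding the handle at 40 N.

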